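Lock the dental flask: tap the yoke wedge home with the lab mallet

ROBOT

A 7-joint arm with a two-finger parallel gripper is mounted at the origin on the work surface. World frame = base frame: x ahead of the robot, y to its left, z up, the work surface at z = 0. Lengths are in mm, angles in rad, forces in N, time in s.
With the tool pointing down it reaches from about 400 to 875 mm from the base axis. Payload 6.5 kg.
Tool frame: the origin (TCP) lies midway between the tips of the shut fingers; the grasp point (between the pads) lies 19 mm behind it (grasp_offset is the distance from the TCP to the grasp point, in mm); z points along the fingers, y is the line along which they close (so a half turn about z gives the same grasp; the last joint's range is limited). The gripper opens to 88 mm and grips with 3 to 60 N. Pads are 18 mm wide; open, the fingers measure 123 mm over their backs; the gripper's body (75 mm by 187 mm) begins 45 mm behind the grasp point.
Start: joints at [1.225, 0.536, -0.004, 1.538, 0.003, 1.067, -0.071], TCP at [179.501, -624.716, 202.116] pointing down, gripper open.
Joint ranges: [-2.7, 2.7], [-0.37, 2.16], [-1.27, 1.26], [0.24, 2.4], [-1.31, 4.45], [0.19, 1.91], [-2.76, 2.76]. Speed limits (rad/s): [2.39, 2.39, 3.14, 3.14, 3.14, 3.14, 3.14].

INTERFACE

Orientations are given as a rotation vector (axis times angle).
In Python, from cell import get_obs, snapshot, camera_model, job_done, grasp_offset gives the robot as it stands.
- The arm moves only by the shell command python3 -m inch 'ROWS' [FORCE]. ROWS is JSON, a list of rows, each a list of 7 numbers: the shift along the world's x, y, z each as a share of 60 cm, from -1 to 1, then the turn, a rotation vector about the world's x, y, z each as a share of 90 degrees, from -1 to 1, then the finger opening in mm, from 0 to 88.1. In form: [[dx, dy, dz, rx, ry, rz, hand], ...]. A call has 1 to 20 rows; each row shifts and turns the commanded pose from where the row before left it; what a row does not reach is not made up. A row lasts 1/12 s, in which the tool goes at most 41.7 mm and 7.16 degrees, less where a joint would pass 70% of its speed; a pose out of reach is approached as far as the arm can. A call with a number of a shift or a turn outside -1 to 1 is refused whole. A call with a gripper value outside its range is refused whole. The fingers move at their own pace and stop on an object; FORCE is the grip in N (left out, the last holds). Time passes only in rows, so rows that do not move let the fingers close. It gives the time, the measured TCP pose, the force, the opening and the grip force at its end, in the units of the state.
- get_obs(): the state, without advancing time (a new reading comes with each control period).
- snapshot(name): name is "side" or "top"; returns the picture (420x560x3 uint8, blue, green, red); there is no depth.
- camera_model(name): a dict with "intrinsics" (3x3 intrinsics, pixels), "extrinsics" (4x4, takes a point from camera to world coordinates). Camera axes: x right, y down, z forward; pixel columns grow to the right and rows downward; lengths in mm; the calibration is good to about 2 mm. A picture is of the moment at which its call begins. camera_model takes no time and is no camera call.
- job_done(): hands the job in; it is judged then, once.
The state is a dict: "t": time; "joint_positions": joint angles; "joint_velocities": joint speeds; "joint_efforts": joint torques, N m; "tool_pos": TCP position; "tcp_rot": TCP orientation; "ft_force": force on the tool from outside, world axes, zero at the start; "ft_torque": the same for the moment, N m; "width": finger opening in mm; "grasp_force": force on a finger pad.
Only numpy, scipy, OpenCV 4.12 (cv2) and the standard library are available. Lean on these libraries where they do the work, as an engineer would, in place of code of your own. Each camera call takes 0.05 s, during which the arm holds its last target. There are 200 camera calls.

TASK

Pick up the small mallet from the rubber mat and tap the thick end of the steel wedge, with the mallet's head in line with the sloping wedge so that it hits squarely, until the wedge stops fully home under the yoke of the flask stand. Use at least two separate taps: the first drives it only part-way, and you draw the mallet clear before the next; never push the wedge with the fingers. Then lay the mallet down on its mat without dropping it, leaving the jar, plaster cast and rubber cup where they are.

Things in the scene. Friction and masses are not known exactly. Their poses are not given: they have to be found in the camera images.
- mallet_grip (a point): Lab mallet, 219 mm long, 0.2 to 0.4 kg, flat on the mat: wooden handle, steel head with two white plastic faces. Point: mid-section of the handle (22 mm wide along y, 24 high along z) where to grip it, 14 mm above the mallet's underside. Axes: x along the handle to the head, y along the head, z up as it lies. The handle runs 104 mm back from here to its butt and forward to the head.
- mallet_head (a point): Centre of the mallet's head, 115 mm along +x from mallet_grip; same axes. The head is 26 mm (x) by 28 mm (z) and 70 mm long along y: its round flat faces, 28 mm across, lie 35 mm either side of this centre. Either face may strike.
- wedge_end (a point): Centre of the flat struck face (24 mm along x, 28 along z) at the thick end of the 130 mm steel wedge, at the high side of the sloping stand; moves with the wedge. Axes: y straight out of the face along the wedge's sliding line, rising 35 degrees above level (the wedge is driven along -y); x level, across the wedge, away from the robot but for the stand's yaw; z square to the slope, upward.
- wedge (a joint): How far the wedge has been driven in, in m: 0 is as far out as it goes, 0.030 is fully home against a hard stop. Starts between 0 and 0.008. It slides stiffly, resisting with about 7 N at first and 10 N near home, and stays where it is left.
- mat_top (a point): Centre of the top face of the black rubber mat (320 x 190 mm, 4 mm thick, fixed to the bench); x along its length, z up.
- jar: Bystander: white-capped jar, 60 mm across, 65 mm high, standing on the bench; origin at the centre of its underside.
- cast: Bystander: plaster dental cast with a row of teeth, 60 x 66 x 31 mm; origin at the centre of its underside.
- cup: Bystander: rubber mixing cup, 68 mm across, 50 mm high; origin at the centre of its underside.
- yoke_top (a point): Middle of the top of the yoke bar (78 mm across the wedge, 30 along it) on the bolted-down stand (base plate 150 x 200 mm, slope 96 mm wide). The bar's top is 26 mm above wedge_end along that point's z; the struck face stands out 60 mm from the bar at joint 0, 30 mm when home. Beyond the struck face and beside it towards the robot the space is free. Axes: z up, x away from the robot but for the yaw.
There are look-alikes about, which are no part of the job. There is more than one size of the part that bears mallet_grip; the job needs the largest.

How it is judged (in metres and radians):
On the way, in this order (a step that is already met when the one before it is completed fails the run):
1. the mallet is lifted off the mat (height (world z) of mallet_grip above 0.07 m), for 0.1 s.
2. a first tap drives the wedge in by at least 3 mm, not yet home (distance of wedge_end from where it was at the start of the episode above 0.003 m and value of joint wedge below 0.026 m and contact force between mallet and wedge above 0.5 N), for 0.02 s.
3. the mallet is drawn clear of the wedge (head centre over 43 mm out from the struck face), the wedge still short of home (y of mallet_head in the frame of wedge_end above 0.043 m and value of joint wedge below 0.026 m), for 0.1 s.
4. further tapping brings the wedge fully home (value of joint wedge above 0.028 m and contact force between mallet and wedge above 0.5 N), for 0.05 s.
At the end, for the whole second after the job is handed in: The wedge is home (joint over 0.028 of 0.030 m); the mallet lies flat and still on the mat, with the centre of its head and its grip point over the mat and under 26 mm above the bench; jar, cast and cup are within 20 mm of where they stood (value of joint wedge above 0.028 m and height (world z) of each of mallet_grip, mallet_head below 0.026 m and x of mallet_grip in the frame of mat_top between -0.16 and 0.16 m and x of mallet_head in the frame of mat_top between -0.16 and 0.16 m and y of mallet_grip in the frame of mat_top between -0.095 and 0.095 m and y of mallet_head in the frame of mat_top between -0.095 and 0.095 m and linear speed of mallet below 0.02 m/s and distance of each of jar, cast, cup from where it was at the start of the episode below 0.02 m); the robot touches nothing.
It fails at once if the mallet works on the wedge with its head more than 16 degrees out of line with the wedge (contact force between mallet and wedge above 2 N and angle between the y axis of mallet_head and the y axis of wedge_end, either way round above 0.28 rad).
It fails at once if the wedge is pushed with the fingers or the arm (contact force between any of the fingers, the arm and wedge above 2 N).
It fails at once if the mallet is dropped (falls free faster than 0.6 m/s) (contact force between the fingers and mallet below 0.2 N and linear speed of mallet above 0.6 m/s).
It fails at once if the jar, cast or cup is displaced by over 20 mm (distance of any of jar, cast, cup from where it was at the start of the episode above 0.02 m).
It also fails if it takes over 51 s, if anything falls off the work surface, if the arm or the gripper's body presses on something with over 40 N, if the wrist force passes 120 N, or if a joint passes its speed limit or range.

## Working session

There is one attempt and no reset: what is moved stays moved. The work goes in short steps, Python scripts to look and compute and a shell command to move; the robot and the scene stay as the last step left them, time stands still between calls to the robot, and variables do not carry over. Pictures are saved under pics/ and viewed, at most 10 in all, crops included, and the job is handed in when it is done.

```bash
ls; mkdir -p pics; python3 - <<'E'
from cell import *
import cv2,numpy as np
np.set_printoptions(precision=4,suppress=True)
for n in("side","top"):
    im=snapshot(n);cv2.imwrite(f"pics/{n}0.png",im)
    c=camera_model(n);print(n,np.array(c["intrinsics"]),np.array(c["extrinsics"]))
print(get_obs(),grasp_offset)
E
```

```text
pics
side [[445.2784   0.     278.4047]
 [  0.     445.2784 201.3341]
 [  0.       0.       1.    ]] [[   0.999    -0.0257    0.0378  508.5518]
 [  -0.0457   -0.6009    0.798  -964.6908]
 [   0.0022   -0.7989   -0.6015  783.3603]
 [   0.        0.        0.        1.    ]]
top [[419.9692   0.     290.7477]
 [  0.     419.9692 202.8925]
 [  0.       0.       1.    ]] [[  -0.0261   -0.9928    0.1165  431.8995]
 [  -0.9996    0.0245   -0.0153  -66.4175]
 [   0.0123   -0.1169   -0.9931 1154.5185]
 [   0.        0.        0.        1.    ]]
{'t': 0.1, 'joint_positions': array([ 1.2248,  0.5371, -0.0044,  1.5387,  0.0026,  1.0673, -0.0712]), 'joint_velocities': array([ 0.0013, -0.0015, -0.0015, -0.0043, -0.0016, -0.0031, -0.002 ]), 'joint_efforts': array([  0.0031, -57.2083,   0.9944, -25.2233,  -0.0561,   0.0134,
         0.    ]), 'tool_pos': array([ 179.3199, -624.1719,  201.3527]), 'tcp_rot': array([-3.1095, -0.4379,  0.0005]), 'ft_force': array([ 0.2443, -0.5927, -0.2814]), 'ft_torque': array([-0.0135,  0.024 , -0.0145]), 'grasp_force': 0.0, 'width': 87.85727260680521} 18.700000000000003
```

View pics/side0.png

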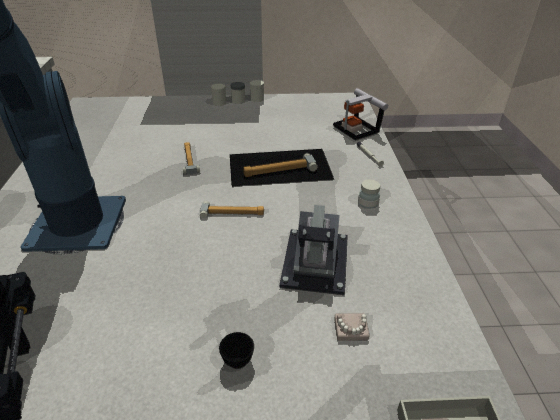

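View pics/top0.png

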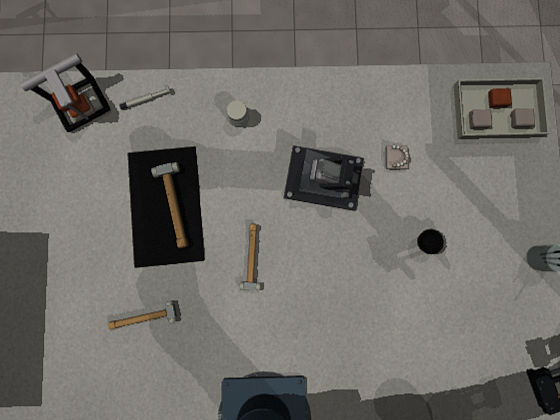

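The top view shows the stand at (325,178), with the thick wedge end on its left (+y) side. Three mallets could be confused:
- on the mat, (167,170)-(183,245)
- on the bench, (252,225)-(252,287)
- on the bench, (110,325)-(178,312)

The one on the mat is the longest and the description places it there. I'll check it in a close crop.

```bash
cat > h.py <<'E'
from cell import *
import cv2,numpy as np
np.set_printoptions(precision=4,suppress=True)
def ray(n,uv):
    c=camera_model(n);K=np.array(c["intrinsics"]);E=np.array(c["extrinsics"])
    d=E[:3,:3]@np.linalg.solve(K,[uv[0],uv[1],1]);return E[:3,3],d/np.linalg.norm(d)
def onz(n,uv,z):
    o,d=ray(n,uv);return o+d*(z-o[2])/d[2]
def tri(u1,u2):
    a,d=ray("top",u1);b,e=ray("side",u2)
    s=np.linalg.lstsq(np.c_[d,-e],b-a,rcond=None)[0]
    p,q=a+d*s[0],b+e*s[1];return (p+q)/2,np.linalg.norm(p-q)
def proj(n,p):
    c=camera_model(n);K=np.array(c["intrinsics"]);E=np.array(c["extrinsics"])
    q=K@(E[:3,:3].T@(np.array(p)-E[:3,3]));return q[:2]/q[2]
E
python3 - <<'E'
from h import *
t=cv2.imread("pics/top0.png");s=cv2.imread("pics/side0.png")
a=cv2.resize(t[135:275,120:205],None,fx=4,fy=4,interpolation=2)
b=cv2.resize(t[140:215,280:375],None,fx=4.7,fy=4.7,interpolation=2)
A=np.zeros((600,790,3),np.uint8);A[:560,:340]=a;A[:b.shape[0],342:342+b.shape[1]]=b
cv2.imwrite("pics/c1.png",A)
c=cv2.resize(s[195:300,270:360],None,fx=5.5,fy=5.5,interpolation=2)
d=cv2.resize(s[145:190,225:335],None,fx=2.6,fy=2.6,interpolation=2)
A=np.zeros((600,790,3),np.uint8);A[:c.shape[0],:c.shape[1]]=c;A[:d.shape[0],498:498+d.shape[1]]=d
cv2.imwrite("pics/c2.png",A)
hsv=cv2.cvtColor(t,cv2.COLOR_BGR2HSV)
m=((hsv[...,0]>8)&(hsv[...,0]<25)&(hsv[...,1]>110)&(hsv[...,2]>70)).astype(np.uint8)
n,l,st,ce=cv2.connectedComponentsWithStats(m)
for i in range(1,n):
    if st[i,4]>60:
        r=cv2.minAreaRect(np.argwhere(l==i)[:,::-1].astype(np.float32));print(st[i],r)
        p=cv2.boxPoints(r);print([onz("top",q,16)[:2] for q in p])
mat=(t.max(2)<45).astype(np.uint8);mat[:,:100]=0;mat[:,210:]=0
print(cv2.minAreaRect(np.argwhere(cv2.morphologyEx(mat,2,np.ones((5,5))))[:,::-1].astype(np.float32)))
E
```

```text
[163 174  23  74 551] ((173.79429626464844, 210.01895141601562), (74.52457427978516, 8.492738723754883), 78.15792083740234)
[array([652.754 , 266.9158]), array([657.0688, 244.2513]), array([456.8094, 201.8224]), array([452.724 , 224.0716])]
[247 224  10  58 329] ((251.5771484375, 252.58602905273438), (6.154488563537598, 57.242183685302734), 3.1221303939819336)
[array([358.6212,  38.3964]), array([511.0565,  27.8331]), array([509.7265,  11.2107]), array([357.2991,  22.0367])]
[108 310  59  19 356] ((137.01968383789062, 318.58148193359375), (7.039216041564941, 58.961814880371094), 76.4295654296875)
[array([262.0991, 405.6644]), array([293.524, 255.945]), array([275.7431, 251.4505]), array([244.4697, 400.9251])]
((158.241943359375, 176.95773315429688), (181.8642578125, 85.02588653564453), 77.11483001708984)
```

View pics/c1.png

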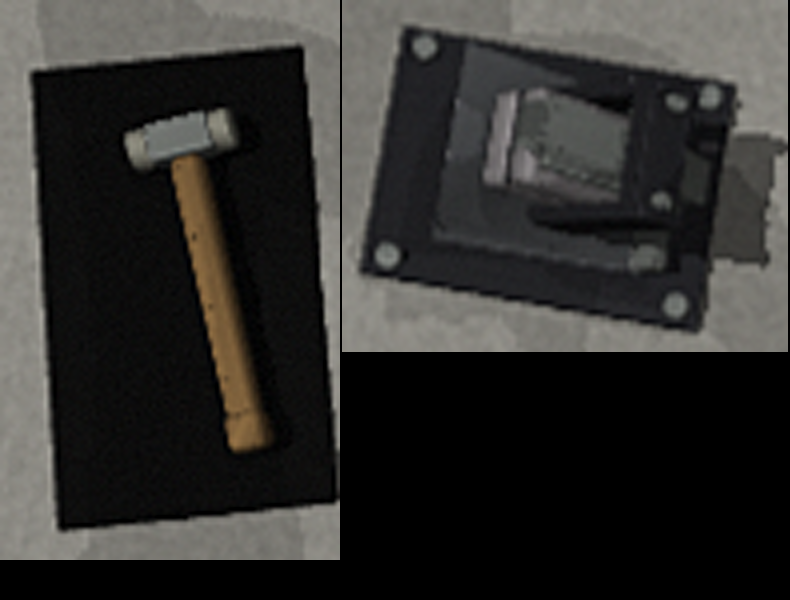

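View pics/c2.png

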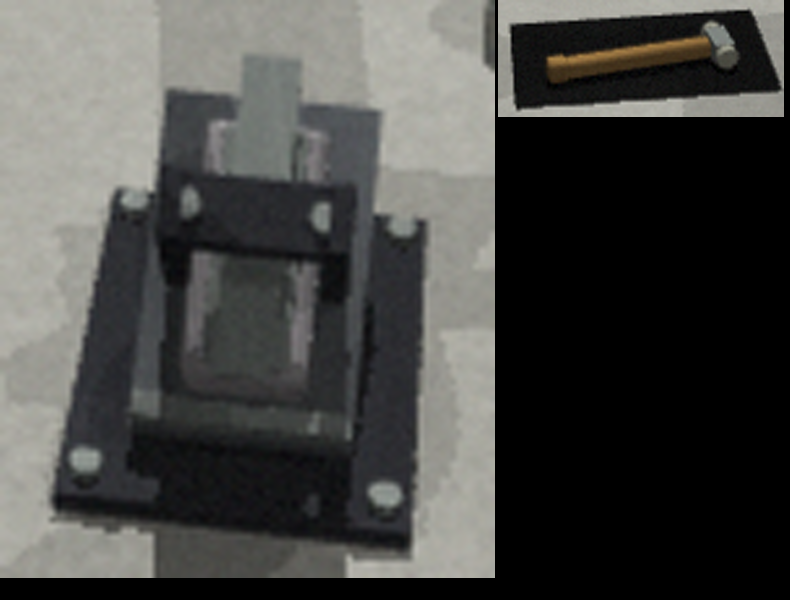

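The crops confirm the mat mallet as the right one: it has white faces and is the longest. Its head is at about px (166,170) and its butt at about (182,247). The wedge is the light grey bar in the side view, with its end at about (319,205). It is unclear in the top view, so I'll zoom in with more contrast.

```bash
python3 - <<'E'
from h import *
t=np.mean([snapshot("top").astype(float) for _ in range(4)],0)
s=np.mean([snapshot("side").astype(float) for _ in range(4)],0)
g=lambda im:np.clip(255*(im/255)**0.6*1.1,0,255).astype(np.uint8)
b=cv2.resize(g(t)[145:205,285:365],None,fx=9.8,fy=9.8,interpolation=0)
cv2.imwrite("pics/d1.png",b)
c=cv2.resize(g(s)[198:248,290:345],None,fx=11,fy=11,interpolation=0)
cv2.imwrite("pics/d2.png",c)
# mallet
hd=onz("top",(165.7,169.7),18);bt=onz("top",(182.5,247.3),18);print(hd,bt,np.linalg.norm(hd-bt))
for p in [(32,72),(300,46),(337,500),(60,530)]: print(onz("top",(120+p[0]/4,135+p[1]/4),4))
# stand base plate corners
for p in [(405,27),(737,88),(700,330),(360,272)]: print(onz("top",(280+(p[0]-342)/4.7,140+p[1]/4.7),8))
E
```

```text
[665.2639 256.3342  18.    ] [452.4846 209.6197  18.    ] 217.84694189266656
[717.8916 365.2694   4.    ]
[732.1432 179.3039   4.    ]
[416.9911 154.1785   4.    ]
[401.8394 340.498    4.    ]
[726.9681 -95.6561   8.    ]
[ 685.4149 -291.6956    8.    ]
[ 541.7458 -263.299     8.    ]
[580.8087 -65.3669   8.    ]
```

View pics/d1.png

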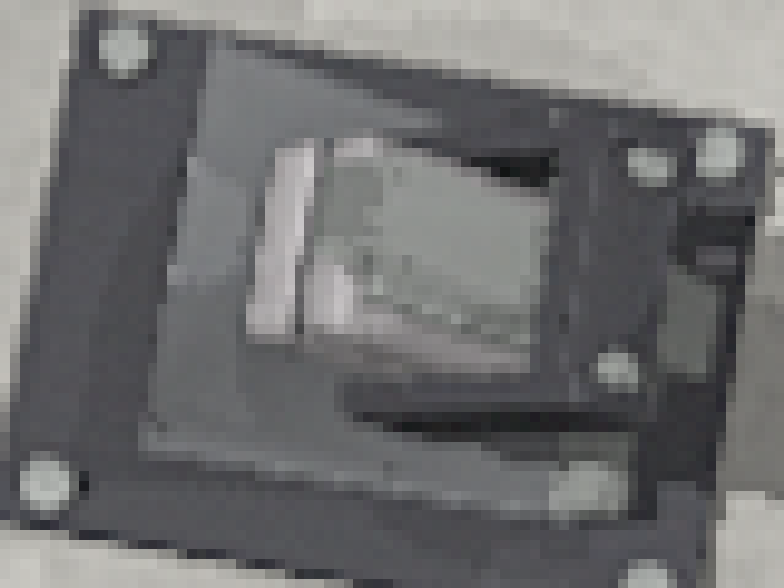

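View pics/d2.png

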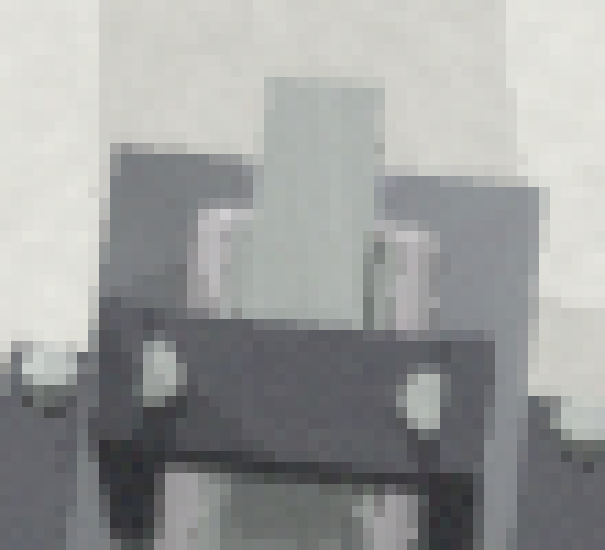

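```bash
python3 - <<'E'
from h import *
T=lambda x,y:(285+x/9.8-.5,145+y/9.8-.5)
S=lambda x,y:(290+x/11-.5,198+y/11-.5)
b1=tri(T(650,165),S(421,401));b2=tri(T(618,372),S(160,372));print(b1,b2)
m=(b1[0]+b2[0])/2;print("yoke bolts mid",m)
for x in(325,350,380,400): print(x,tri(T(x,205),S(324,82)))
d=b1[0]-b2[0];print("yaw",np.degrees(np.arctan2(d[1],d[0])),np.linalg.norm(d))
yaw=np.radians(-11.7)
Y=np.array([-np.sin(yaw)*np.cos(.611),np.cos(yaw)*np.cos(.611),np.sin(.611)])
X=np.array([np.cos(yaw),np.sin(yaw),0]);Z=np.cross(X,Y)
ms=m-Z*5  # bolt head height guess
for q in(0,.004,.008):
    e=ms-26*Z+Y*(15+60-q*1000); tp=e+14*Z
    u=proj("side",tp);v=proj("top",tp);w=proj("top",e-14*Z)
    print(q,e,(u-[289.5,197.5])*11,(v-[284.5,144.5])*9.8,(w-[284.5,144.5])*9.8)
E
```

```text
(array([ 651.2697, -233.0366,  138.7059]), np.float64(1.1064174113931844)) (array([ 599.2994, -222.6631,  139.1918]), np.float64(2.471338608665371))
yoke bolts mid [ 625.2845 -227.8498  138.9488]
325 (array([ 640.2054, -149.4117,  155.0844]), np.float64(2.382300971734692))
350 (array([ 639.2012, -155.2048,  159.5349]), np.float64(2.5055514380235273))
380 (array([ 638.0076, -162.0902,  164.8245]), np.float64(2.652039557279029))
400 (array([ 637.2188, -166.6408,  168.3205]), np.float64(2.7488533822180363))
yaw -11.288089784520894 52.99771535488692
0 [ 641.3483 -150.2808  156.584 ] [324.5424  59.1238] [364.7369 190.3231] [293.5646 198.16  ]
0.004 [ 640.6839 -153.489   154.2893] [322.5575  77.3323] [377.1149 194.6457] [305.8227 202.3693]
0.008 [ 640.0195 -156.6972  151.9945] [320.5679  95.584 ] [389.4376 198.949 ] [318.0274 206.5603]
```

```bash
python3 -m inch '[[0.035,0.052,0.009,0,0,0,60],[0.035,0.052,0.009,0,0,0,60],[0.035,0.052,0.009,0,0,0,60],[0.035,0.052,0.009,0,0,0,60],[0.035,0.052,0.009,0,0,0,60],[0.035,0.052,0.009,0,0,0,60],[0.035,0.052,0.009,0,0,0,60],[0.035,0.052,0.009,0,0,0,60],[0.035,0.052,0.009,0,0,0,60],[0.035,0.052,0.009,0,0,0,60],[0.035,0.052,0.009,0,0,0,60],[0.035,0.052,0.009,0,0,0,60],[0.016,0.062,-0.008,0,0,0,60],[0.016,0.062,-0.008,0,0,0,60],[0.016,0.062,-0.008,0,0,0,60],[0.016,0.062,-0.008,0,0,0,60],[0.016,0.062,-0.008,0,0,0,60],[0.016,0.062,-0.008,0,0,0,60],[0.016,0.062,-0.008,0,0,0,60],[0.016,0.062,-0.008,0,0,0,60]]'
cat >> h.py <<'E'
from scipy.spatial.transform import Rotation as Ro
def state():
    o=get_obs();R=Ro.from_rotvec(o["tcp_rot"]).as_matrix()
    print("t",o["t"],"tcp",o["tool_pos"],"w",o["width"],o["grasp_force"],"f",o["ft_force"]);print(R)
    return o["tool_pos"],R
E
python3 -c "
from h import *
p,R=state()
def out(dp,dR): print('shift share',np.array(dp)/600,'turn share',Ro.from_matrix(dR).as_rotvec()/(np.pi/2))
a=np.radians(12.3)
Rt=np.array([[np.cos(a),np.sin(a),0],[np.sin(a),-np.cos(a),0],[0,0,-1]]).T
out(np.array([553.5,233,90])-p,Rt@R.T)"
```

```text
t: 2.17
tool_pos: [508.6, 49.0, 228.6]
tcp_rot: [3.111, 0.437, 0.001]
ft_force: [0.8, -0.7, 0.6]
width: 60.2
grasp_force: 0.0
t 2.1667 tcp [508.5784  48.9961 228.6011] w 60.177957553018594 0.0 f [ 0.8341 -0.7047  0.6064]
[[ 0.9612  0.2758  0.0007]
 [ 0.2758 -0.9612 -0.0002]
 [ 0.0007  0.0004 -1.    ]]
shift share [ 0.0749  0.3067 -0.231 ] turn share [ 0.0001  0.0005 -0.0412]
```

```bash
python3 -m inch '[[0.0094,0.0383,-0.0289,0,0,-0.041,60],[0.0094,0.0383,-0.0289,0,0,0,60],[0.0094,0.0383,-0.0289,0,0,0,60],[0.0094,0.0383,-0.0289,0,0,0,60],[0.0094,0.0383,-0.0289,0,0,0,60],[0.0094,0.0383,-0.0289,0,0,0,60],[0.0094,0.0383,-0.0289,0,0,0,60],[0.0094,0.0383,-0.0289,0,0,0,60],[0,0,0,0,0,0,60],[0,0,0,0,0,0,60]]'
python3 - <<'E'
from h import *
state()
t=snapshot("top");s=snapshot("side")
a=cv2.resize(t[145:265,120:215],None,fx=4,fy=4,interpolation=2)
b=cv2.resize(s[100:195,220:340],None,fx=3.4,fy=3.4,interpolation=2)
A=np.zeros((490,792,3),np.uint8);A[:480,:380]=a;A[:b.shape[0],382:382+b.shape[1]]=b
cv2.imwrite("pics/e1.png",A)
E
```

```text
t: 3.0
tool_pos: [552.5, 232.2, 88.8]
tcp_rot: [-3.123, -0.341, 0.003]
ft_force: [0.8, 0.6, 0.3]
width: 60.2
grasp_force: 0.0
t 3.0 tcp [552.4789 232.2378  88.8409] w 60.1641521628395 0.0 f [0.8044 0.6294 0.2611]
[[ 0.9764  0.2161 -0.002 ]
 [ 0.2161 -0.9764 -0.0002]
 [-0.002  -0.0002 -1.    ]]
```

View pics/e1.png

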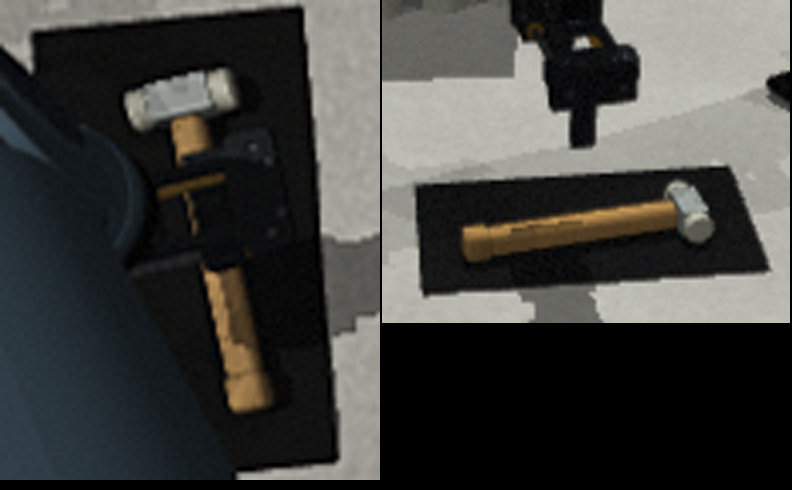

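The view shows the fingers centred over the middle of the handle, with the head clear of them. I'll descend and grip.

```bash
python3 -m inch '[[0,0,-0.05,0,0,0,60],[0,0,-0.05,0,0,0,60],[0,0,-0.025,0,0,0,60],[0,0,-0.0105,0,0,0,60],[0,0,0,0,0,0,60],[0,0,0,0,0,0,60]]' && python3 -m inch '[[0,0,0,0,0,0,10],[0,0,0,0,0,0,10],[0,0,0,0,0,0,10],[0,0,0,0,0,0,10],[0,0,0,0,0,0,10],[0,0,0,0,0,0,10],[0,0,0,0,0,0,10],[0,0,0,0,0,0,10],[0,0,0,0,0,0,10]]' 58
```

```text
t: 3.6
tool_pos: [554.4, 230.7, 9.8]
tcp_rot: [-3.123, -0.336, -0.003]
ft_force: [-0.6, -0.3, 0.6]
width: 60.3
grasp_force: 0.0
t: 4.35
tool_pos: [553.4, 231.1, 8.5]
tcp_rot: [3.123, 0.338, -0.0]
ft_force: [0.6, -0.2, -0.3]
width: 9.8
grasp_force: 0.0
```

```bash
python3 - <<'E'
from h import *
state()
t=snapshot("top");s=snapshot("side")
a=cv2.resize(t[145:265,120:215],None,fx=4,fy=4,interpolation=2)
b=cv2.resize(s[100:195,220:340],None,fx=3.4,fy=3.4,interpolation=2)
A=np.zeros((490,792,3),np.uint8);A[:480,:380]=a;A[:b.shape[0],382:382+b.shape[1]]=b
cv2.imwrite("pics/e2.png",A)
E
```

```text
t 4.35 tcp [553.391  231.1059   8.4535] w 9.843807537381679 0.0 f [ 0.6148 -0.2331 -0.3383]
[[ 0.9769  0.2138 -0.0001]
 [ 0.2138 -0.9769 -0.    ]
 [-0.0001  0.     -1.    ]]
```

View pics/e2.png

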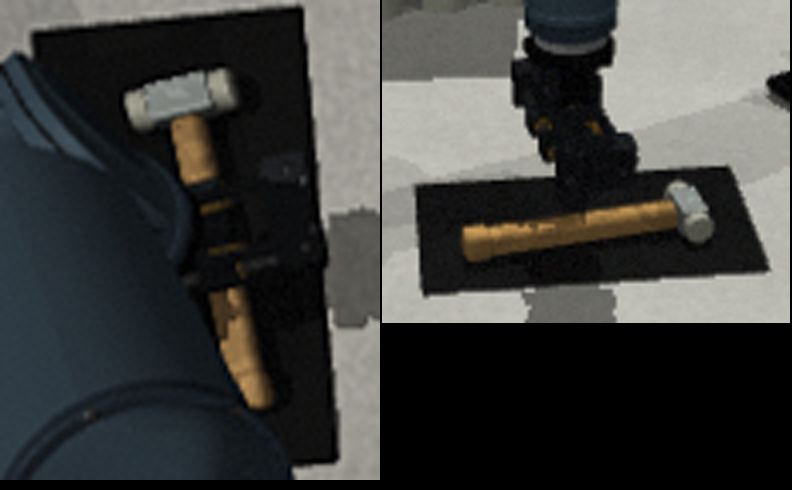

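The grip missed. The side view shows the handle unbroken in front of the gripper, so the fingers seem to be behind it, on the +y side. I'll check the two cameras against each other.

```bash
python3 - <<'E'
from h import *
print(proj("side",(553.4,231.1,18)),proj("top",(553.4,231.1,18)))
S=lambda x,y:(220+(x-382)/3.4-.5,100+y/3.4-.5)
print("head",tri((165.7,169.7),S(690,212)),"butt",tri((182.5,247.3),S(465,244)))
print("mat c", tri((120+32/4-.5,135+72/4-.5),S(726,168)),tri((120+337/4-.5,135+500/4-.5),S(424,294)),tri((120+60/4-.5,135+530/4-.5),S(417,186)))
E
```

```text
[274.8064 167.2898] [174.6936 210.0809]
head (array([666.7855, 256.03  ,  19.407 ]), np.float64(3.546974876122768)) butt (array([454.1005, 209.3336,  19.6911]), np.float64(3.300357948734152))
mat c (array([718.6641, 367.3311,   2.0433]), np.float64(2.272616324976847)) (array([418.6942, 155.9257,   2.0801]), np.float64(0.6975066493734245)) (array([404.176 , 342.1417,   3.4443]), np.float64(1.96631054539675))
```

```bash
python3 - <<'E'
from h import *
C=lambda p:(proj("side",p)-[219.5,99.5])*3.4+[382,0]
n=np.array([-.214,.977,0])
for k,(z0,w,zs) in {"e1":(89,30,(89,110,130)),"e2":(8.5,5,(8.5,30,50,70))}.items():
  for z in zs:
    print(k,z,[C(np.array([553,231,z])+s*n*w) for s in(-1,1)])
s=cv2.imread("pics/e2.png")
E
```

```text
e1 89 [array([577.8641, 180.8788]), array([561.2053, 148.5332])]
e1 110 [array([577.8739, 160.3303]), array([561.0627, 128.3769])]
e1 130 [array([577.8833, 140.3962]), array([560.9244, 108.8353])]
e2 8.5 [array([570.9926, 241.9117]), array([568.3101, 236.3006])]
e2 30 [array([570.9389, 222.4448]), array([568.2321, 216.8887])]
e2 50 [array([570.888 , 204.0117]), array([568.1582, 198.5094])]
e2 70 [array([570.8362, 185.2574]), array([568.083 , 179.8117])]
```

```bash
python3 - <<'E'
from h import *
s=snapshot("side");t=snapshot("top")
g=lambda im:np.clip(255*(im/255.)**0.5,0,255).astype(np.uint8)
A=np.zeros((600,800,3),np.uint8)
A[:600,:480]=cv2.resize(g(s)[120:180,255:303],(480,600),interpolation=2)
b=cv2.resize(g(t)[180:235,155:190],None,fx=9,fy=9,interpolation=2);A[:b.shape[0],482:482+b.shape[1]]=b
cv2.imwrite("pics/f1.png",A)
E
```

```text
(no output)
```

View pics/f1.png

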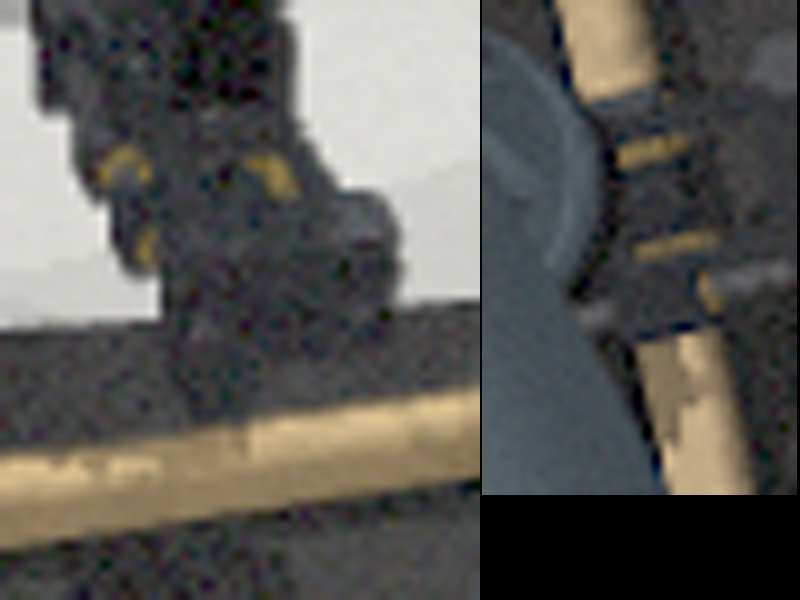

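The fingertip ends near px (275.5,161), which at this column means z of about 45 mm. The reported tool z is 8.5. The earlier view gives the same offset of about 35 mm, so the fingers closed above the handle. I'll reopen and go down gently, watching the force.

```bash
python3 -m inch '[[0,0,0,0,0,0,60],[0,0,0,0,0,0,60],[0,0,0,0,0,0,60],[0,0,0,0,0,0,60],[0,0,0,0,0,0,60],[0,0,-0.01,0,0,0,60],[0,0,-0.01,0,0,0,60],[0,0,-0.01,0,0,0,60],[0,0,0,0,0,0,60],[0,0,0,0,0,0,60]]' 58; python3 -m inch '[[0,0,-0.01,0,0,0,60],[0,0,0,0,0,0,60],[0,0,0,0,0,0,60]]'; python3 -m inch '[[0,0,-0.01,0,0,0,60],[0,0,0,0,0,0,60]]'
```

```text
t: 5.38
tool_pos: [552.9, 230.9, -10.2]
tcp_rot: [3.123, 0.338, -0.002]
ft_force: [0.5, 0.4, -0.3]
width: 60.4
grasp_force: 0.0
t: 5.63
tool_pos: [553.2, 231.0, -15.8]
tcp_rot: [3.123, 0.338, -0.001]
ft_force: [0.1, -0.1, 1.1]
width: 59.8
grasp_force: 0.0
t: 5.8
tool_pos: [553.0, 230.9, -22.3]
tcp_rot: [3.123, 0.338, -0.001]
ft_force: [-0.2, -0.7, -0.2]
width: 60.1
grasp_force: 0.0
```

```bash
python3 - <<'E'
from h import *
s=snapshot("side");hsv=cv2.cvtColor(s,cv2.COLOR_BGR2HSV)
m=((hsv[...,0]>8)&(hsv[...,0]<25)&(hsv[...,1]>90)&(hsv[...,2]>60))
# handle mask height per column near expected finger column
print({u:np.flatnonzero(m[150:185,u]).tolist() for u in range(262,296,3)})
E
```

```text
{262: [15, 16, 17, 18, 19, 20, 21, 22, 23], 265: [15, 16, 17, 18, 19, 20, 21, 22], 268: [14, 15, 16, 17, 18, 19, 20, 21, 22], 271: [16, 17, 18, 19, 20, 21], 274: [16, 17, 18, 19, 20, 21], 277: [], 280: [], 283: [15, 16, 17, 18, 19], 286: [15, 16, 17, 18, 19], 289: [14, 15, 16, 17, 18], 292: [14, 15, 16, 17, 18], 295: [10, 11, 12, 13, 14, 15, 16, 17]}
```

The reported z is -22 with no contact, so the offset is real. The front finger now covers the handle at columns 277-281.

```bash
python3 -m inch '[[0,0,-0.005,0,0,0,60],[0,0,0,0,0,0,60],[0,0,0,0,0,0,60]]'; python3 -m inch '[[0,0,-0.005,0,0,0,60],[0,0,0,0,0,0,60],[0,0,0,0,0,0,60]]';  python3 -m inch '[[0,0,-0.005,0,0,0,60],[0,0,0,0,0,0,60],[0,0,0,0,0,0,60]]'
```

```text
t: 6.1
tool_pos: [553.3, 231.1, -24.6]
tcp_rot: [3.123, 0.338, -0.0]
ft_force: [-0.3, 0.2, -0.1]
width: 60.2
grasp_force: 0.0
t: 6.35
tool_pos: [553.3, 231.1, -27.7]
tcp_rot: [3.123, 0.338, -0.0]
ft_force: [0.5, 0.4, 0.3]
width: 60.1
grasp_force: 0.0
t: 6.6
tool_pos: [553.3, 231.0, -30.7]
tcp_rot: [3.123, 0.338, -0.001]
ft_force: [-0.4, 0.1, -0.0]
width: 60.2
grasp_force: 0.0
```

```bash
python3 -m inch '[[0,0,0,0,0,0,10],[0,0,0,0,0,0,10],[0,0,0,0,0,0,10],[0,0,0,0,0,0,10],[0,0,0,0,0,0,10],[0,0,0,0,0,0,10],[0,0,0,0,0,0,10],[0,0,0,0,0,0,10]]' 58; python3 -m inch '[[0,0,0.003,0,0,0,10],[0,0,0.005,0,0,0,10],[0,0,0.01,0,0,0,10],[0,0,0.02,0,0,0,10],[0,0,0.02,0,0,0,10],[0,0,0.02,0,0,0,10],[0,0,0.02,0,0,0,10],[0,0,0.02,0,0,0,10],[0,0,0.02,0,0,0,10],[0,0,0.02,0,0,0,10],[0,0,0.02,0,0,0,10],[0,0,0,0,0,0,10],[0,0,0,0,0,0,10]]'
```

```text
t: 7.27
tool_pos: [553.4, 231.2, -30.5]
tcp_rot: [-3.123, -0.338, -0.0]
ft_force: [-0.1, 0.0, 0.1]
width: 21.2
grasp_force: 57.9
t: 8.35
tool_pos: [554.0, 231.3, 77.1]
tcp_rot: [-3.123, -0.337, -0.002]
ft_force: [0.3, -0.5, -3.9]
width: 21.4
grasp_force: 57.9
```

The grip is good: 57.9 N on a 21.4 mm opening, with the 3.9 N mallet weight carried. Next I'll measure the head and butt from both cameras.

```bash
cat >> h.py <<'E'
def wood(n,c,r=60):
    im=snapshot(n);h=cv2.cvtColor(im,cv2.COLOR_BGR2HSV)
    m=((h[...,0]>8)&(h[...,0]<25)&(h[...,1]>90)&(h[...,2]>60)).astype(np.uint8)
    k=np.zeros_like(m);cv2.circle(k,tuple(int(v) for v in c),r,1,-1);return im,m*k
def ends(n,c,d,r=60):
    """wood pixels near c; end points along image direction d, axis fitted"""
    im,m=wood(n,c,r);P=np.argwhere(cv2.morphologyEx(m,cv2.MORPH_OPEN,np.ones((2,2),np.uint8)))[:,::-1].astype(np.float32)
    vx,vy,x,y=cv2.fitLine(P,cv2.DIST_HUBER,0,.01,.01).ravel();a=np.array([vx,vy]);a*=np.sign(a@d)
    q=(P-[x,y])@a;return im,np.array([x,y])+a*q.min(),np.array([x,y])+a*q.max(),len(P)
def measure(g,h):
    """g,h predicted grip, head; returns butt/handle-front triangulated"""
    out={}
    for n in("top","side"):
        c=proj(n,g);d=proj(n,h)-c
        im,b,f,N=ends(n,c,d);out[n]=(b,f);print(n,"pred grip",c,"butt",b,"front",f,N)
        cv2.imwrite(f"pics/m_{n}_{get_obs()['t']:.2f}.png",im)
    B=tri(out["top"][0],out["side"][0]);F=tri(out["top"][1],out["side"][1])
    d=F[0]-B[0];print("butt",B,"front",F,"len",np.linalg.norm(d),"dir",d/np.linalg.norm(d));return B[0],d/np.linalg.norm(d)
E
python3 - <<'E'
from h import *
state()
B,d=measure((553.5,232,125),(666,256,125))
print("head",B+219*d,"grip",B+104*d)
# refine head: bright low-sat blob in top
for n in("top","side"):
    im=snapshot(n);hsv=cv2.cvtColor(im,cv2.COLOR_BGR2HSV);c=proj(n,(666,256,125)).astype(int)
    w=hsv[c[1]-22:c[1]+23,c[0]-22:c[0]+23]
    m=((w[...,2]>95)&(w[...,1]<70)).astype(np.uint8)
    k,l,st,ce=cv2.connectedComponentsWithStats(m)
    print(n,c,[(st[i].tolist(),ce[i]+c-22) for i in range(1,k) if st[i,4]>25])
E
```

```text
t 8.35 tcp [553.9641 231.3154  77.1324] w 21.37276321570612 57.94197220355272 f [ 0.2567 -0.4835 -3.9333]
[[ 0.9769  0.2136  0.0014]
 [ 0.2136 -0.9769  0.0005]
 [ 0.0015 -0.0002 -1.    ]]
top pred grip [162.9126 205.7005] butt [173.3969 246.6261] front [154.0584 166.2265] 424
side pred grip [274.7326 137.3694] butt [242.8013 142.2519] front [308.3188 134.8041] 427
butt (array([454.9577, 205.8634, 124.9541]), np.float64(4.425761751086373)) front (array([656.6276, 257.3894, 117.1901]), np.float64(4.309564491742376)) len 208.29298770646514 dir [ 0.9682  0.2474 -0.0373]
head [666.9941 260.038  116.791 ] grip [555.6508 231.5902 121.0776]
top [153 161] [([0, 0, 45, 13, 498], array([151.6365, 144.0984])), ([7, 14, 29, 15, 267], array([152.0225, 160.2322]))]
side [310 132] [([0, 0, 45, 45, 1497], array([313.022 , 129.4228]))]
```

```bash
cat >> h.py <<'E'
yaw=np.radians(-11.6)
X=np.array([np.cos(yaw),np.sin(yaw),0]);Y=np.array([-np.sin(yaw)*np.cos(.611),np.cos(yaw)*np.cos(.611),np.sin(.611)]);Z=np.cross(X,Y)
WE=np.array([640.5,-154.2,153.7]);Rt=np.c_[X,-Y,-Z]
def out(dp,dR): print('shift share',np.array(dp)/600,'turn share',Ro.from_matrix(dR).as_rotvec()/(np.pi/2))
E
python3 - <<'E'
from h import *
p,R=state()
# mallet axes in world now: yaw 12.4 -> mallet frame vs tool
a=np.radians(12.4);M=np.array([[np.cos(a),-np.sin(a),0],[np.sin(a),np.cos(a),0],[0,0,1]])
RM=np.c_[X,Y,Z];dR=RM@M.T
g=WE+95*Y-115*X;tcp=g-48.5*Z;print("grip",g,"tcp",tcp)
out(tcp-p,dR)
E
```

```text
t 8.55 tcp [552.7469 230.7458  75.4032] w 21.690654128694895 57.94202629476786 f [ 0.1099 -0.4223 -3.2466]
[[ 0.9769  0.2138 -0.0016]
 [ 0.2138 -0.9769 -0.0008]
 [-0.0017  0.0004 -1.    ]]
grip [543.4951 -54.8532 208.2002] tcp [549.0899 -27.5977 168.4751]
shift share [-0.0061 -0.4306  0.1551] turn share [ 0.3918  0.0027 -0.2583]
```

```bash
python3 -m inch '[[0,0,0.04,0,0,0,10],[0,0,0.04,0,0,0,10],[0,-0.039,0.0075,0.0356,0.0002,-0.0235,10],[0,-0.039,0.0075,0.0356,0.0002,-0.0235,10],[0,-0.039,0.0075,0.0356,0.0002,-0.0235,10],[-0.001,-0.039,0.0075,0.0356,0.0002,-0.0235,10],[-0.001,-0.039,0.0075,0.0356,0.0002,-0.0235,10],[-0.001,-0.039,0.0075,0.0356,0.0002,-0.0235,10],[-0.001,-0.039,0.0075,0.0356,0.0002,-0.0235,10],[-0.001,-0.039,0.0075,0.0356,0.0002,-0.0235,10],[-0.001,-0.039,0.0075,0.0356,0.0002,-0.0235,10],[0,-0.039,0.0075,0.0356,0.0002,-0.0235,10],[0,-0.039,0.0075,0.0356,0.0002,-0.0235,10],[0,0,0,0,0,0,10],[0,0,0,0,0,0,10],[0,0,0,0,0,0,10]]'; python3 - <<'E'
from h import *
p,R=state();out(0*p,Rt@R.T);print(get_obs()["joint_positions"])
g=p+48.5*Z;h=g+115*X
print("A: grip",g,"head",h);g2=p+[0,0,36]+12.5*Z;print("B grip",g2)
B,d=measure(g,h);print("head",B+219*d,"grip",B+104*d)
E
```

```text
t: 9.88
tool_pos: [549.5, -26.2, 173.3]
tcp_rot: [-2.52, 0.258, -0.08]
ft_force: [-0.0, 1.1, -3.5]
width: 21.3
grasp_force: 57.9
t 9.8833 tcp [549.4582 -26.1501 173.3077] w 21.346832827869274 57.94836854562163 f [-0.0279  1.0642 -3.453 ]
[[ 0.9793 -0.1662  0.1154]
 [-0.2023 -0.8022  0.5617]
 [-0.0008 -0.5735 -0.8192]]
shift share [ 0. -0.  0.] turn share [ 0.0001 -0.0006  0.0008]
[ 0.818   0.5877 -0.6288  1.8331 -0.36    0.8894 -1.2695]
A: grip [543.8634 -53.4056 213.0329] head [656.5146 -76.5296 213.0329]
B grip [548.0162 -33.1747 219.5462]
top pred grip [278.5579 202.5349] butt [263.7654 259.7246] front [289.1822 159.2992] 863
side pred grip [275.2627 162.7373] butt [234.7766 161.9276] front [319.0338 165.1037] 669
butt (array([430.4557, -15.8859, 194.2486]), np.float64(27.884525101022433)) front (array([643.7221, -79.8705, 219.7998]), np.float64(4.881868453500921)) len 224.1192563475162 dir [ 0.9516 -0.2855  0.114 ]
head [638.8508 -78.409  219.2161] grip [529.4196 -45.5772 206.1053]
```

```bash
python3 - <<'E'
from h import *
p,R=state();h=p+48.5*Z+115*X
A=np.zeros((600,800,3),np.uint8)
for i,n in enumerate(("top","side")):
    im=snapshot(n);cv2.imwrite(f"pics/g_{n}.png",im);c=np.round(proj(n,h-25*X)).astype(int);print(n,"offset",c-[24,36],"pred head",proj(n,h),"faces",proj(n,h+35*Y),proj(n,h-35*Y))
    w=im[c[1]-36:c[1]+36,c[0]-24:c[0]+24]
    A[:576,400*i:400*i+384]=cv2.resize(w,None,fx=8,fy=8,interpolation=2)
cv2.imwrite("pics/g.png",A)
E
```

```text
t 9.9833 tcp [549.5267 -24.5651 173.802 ] w 21.628930146102515 57.9498185031116 f [-0.5324  0.0414 -3.1622]
[[ 0.9799 -0.1636  0.1144]
 [-0.1996 -0.8027  0.5621]
 [-0.0001 -0.5736 -0.8191]]
top offset [261 128] pred head [286.8506 153.3655] faces [274.2855 149.0343] [298.9109 157.5226]
side offset [289 129] pred head [323.0126 166.3139] faces [324.4551 152.8857] [321.541  180.0126]
```

View pics/g.png

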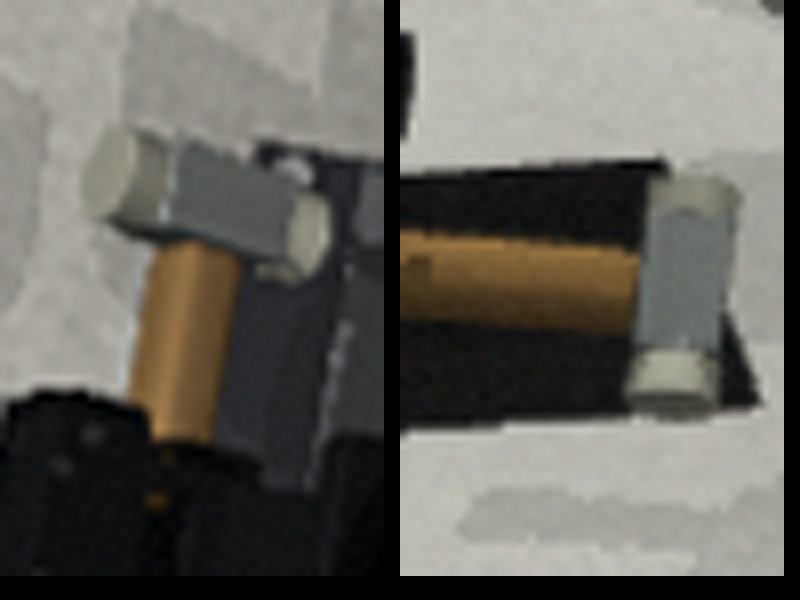

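```bash
python3 - <<'E'
from h import *
p,R=state();h=p+48.5*Z+115*X
T=lambda x,y:(261+x/8-.5,128+y/8-.5)
S=lambda x,y:(289+(x-400)/8-.5,129+y/8-.5)
a=tri(T(106,175),S(693,187))   # +y face centre
b=tri(T(314,237),S(673,396))
print(a,b);m=(a[0]+b[0])/2;print("head meas",m,"pred",h,"diff",m-h)
d=a[0]-b[0];print(np.linalg.norm(d),d/np.linalg.norm(d),Y)
for hh in (m,h,(m+h)/2):
    r=hh-WE;print("head in wedge frame",r@X,r@Y,r@Z)
E
```

```text
t 10.0833 tcp [549.7109 -24.6196 173.9651] w 21.664637424741695 57.95052643865347 f [-0.451  -0.0049 -3.3323]
[[ 0.9799 -0.1633  0.1147]
 [-0.1995 -0.8028  0.5618]
 [ 0.0003 -0.5734 -0.8193]]
(array([662.6074, -45.707 , 235.3615]), np.float64(2.814910326572999)) (array([ 651.5099, -104.7758,  200.0032]), np.float64(2.514569629732338))
head meas [657.0587 -75.2414 217.6824] pred [656.7673 -74.9991 213.6902] diff [ 0.2914 -0.2423  3.9922]
69.73157423586966 [0.1591 0.8471 0.5071] [0.1647 0.8023 0.5737]
head in wedge frame 0.3436244081170674 102.78507792468099 6.1238913941662645
head in wedge frame 0.009485252520695653 100.64127236622805 2.7514285584246707
head in wedge frame 0.17655483031888153 101.71317514545453 4.437659976295471
```

The view shows the held head in line with the slope. Its +y face is at top px (273.6,149.4) and the handle is level. Triangulated, the two faces are 69.7 mm apart, and the head sits about 5 mm high in z and 67 mm out from the struck face. I'll correct the height and approach to about 16 mm.

```bash
python3 -m inch '[[0.001,0.0047,-0.0068,0,0,0,10],[-0.0035,-0.0167,-0.012,0,0,0,10],[-0.0035,-0.0167,-0.012,0,0,0,10],[-0.0035,-0.0167,-0.012,0,0,0,10],[-0.0035,-0.0167,-0.012,0,0,0,10],[0,0,0,0,0,0,10],[0,0,0,0,0,0,10],[0,0,0,0,0,0,10]]' 60; python3 - <<'E'
from h import *
p,R=state();out(0*p,Rt@R.T);h=p+48.5*Z+115*X+[.2,-.2,4];r=h-WE;print("head in wedge frame",r@X,r@Y,r@Z)
E
```

```text
t: 10.75
tool_pos: [542.1, -63.2, 141.1]
tcp_rot: [-2.519, 0.258, -0.081]
ft_force: [-0.4, 0.6, -2.8]
width: 21.9
grasp_force: 59.9
t 10.75 tcp [542.1222 -63.2417 141.0801] w 21.919991373297275 59.94968198239803 f [-0.3643  0.5552 -2.7845]
[[ 0.9793 -0.1657  0.1162]
 [-0.2024 -0.8018  0.5622]
 [ 0.     -0.5741 -0.8188]]
shift share [ 0. -0.  0.] turn share [-0.0003  0.0001  0.0009]
head in wedge frame 0.5779317782885993 51.704698271677294 1.7616735327706436
```

```bash
python3 -m inch '[[-0.0055,-0.0267,-0.0191,0,0,0,10],[-0.0022,-0.0107,-0.0076,0,0,0,10]]'; python3 -m inch '[[0,0,0,0,0,0,10]]'; python3 - <<'E'
from h import *
p,R=state();h=p+48.5*Z+115*X+[.2,-.2,4];r=h-WE;print("head in wedge frame",r@X,r@Y,r@Z);o=get_obs();print(o["ft_torque"])
E
```

```text
t: 10.92
tool_pos: [537.8, -85.8, 125.0]
tcp_rot: [-2.519, 0.254, -0.083]
ft_force: [2.3, 6.1, 0.8]
width: 21.5
grasp_force: 60.3
t: 11.0
tool_pos: [538.0, -86.3, 124.7]
tcp_rot: [-2.519, 0.257, -0.083]
ft_force: [3.0, 3.6, -1.5]
width: 21.7
grasp_force: 60.0
t 11.0 tcp [537.9823 -86.2899 124.7208] w 21.6561830783066 60.02693798393011 f [ 3.0348  3.6151 -1.4613]
[[ 0.9792 -0.1653  0.1172]
 [-0.2027 -0.8017  0.5623]
 [ 0.001  -0.5744 -0.8186]]
head in wedge frame 1.1571193442518206 23.145155446498425 1.7921113905030683
[-0.0987 -0.3615  0.1201]
```

```bash
python3 -m inch '[[0.0055,0.0267,0.0191,0,0,0,10],[0.0055,0.0267,0.0191,0,0,0,10],[0.003,0.0134,0.0096,0,0,0,10],[0,0,0,0,0,0,10],[0,0,0,0,0,0,10]]'; python3 - <<'E'
from h import *
p,R=state();h=p+48.5*Z+115*X+[.2,-.2,4];r=h-WE;print("head in wedge frame",r@X,r@Y,r@Z)
s=np.mean([snapshot("side").astype(float) for _ in range(3)],0);t=snapshot("top").astype(float)
s0=cv2.imread("pics/side0.png").astype(float)
print("hue col profile now",s[198:228,317:321].mean((1)).round().astype(int)[:,[0,2]].tolist())
print("before",s0[198:228,317:321].mean(1).round().astype(int)[:,[0,2]].tolist())
# handle line near head, top and side
for n in("top","side"):
    im,m=wood(n,proj(n,h-50*X),14);P=np.argwhere(m)[:,::-1].astype(np.float32)
    vx,vy,x,y=cv2.fitLine(P,2,0,.01,.01).ravel();pr=proj(n,h)-proj(n,h-80*X)
    print(n,len(P),"angle",np.degrees(np.arctan(vy/vx)),"pred",np.degrees(np.arctan(pr[1]/pr[0])),"ctr",(x,y),proj(n,h-50*X))
E
```

```text
t: 11.42
tool_pos: [545.7, -45.6, 153.9]
tcp_rot: [-2.521, 0.256, -0.082]
ft_force: [-0.0, -0.7, -3.7]
width: 21.2
grasp_force: 60.0
t 11.4167 tcp [545.7197 -45.5704 153.9049] w 21.15637977629796 59.951420947909355 f [-0.0289 -0.692  -3.7022]
[[ 0.9795 -0.1645  0.1159]
 [-0.2012 -0.8032  0.5606]
 [ 0.0008 -0.5725 -0.8199]]
head in wedge frame 0.5487100600995767 73.83313763145232 1.9203443720667082
hue col profile now [[179, 188], [170, 179], [160, 168], [161, 169], [161, 169], [158, 166], [158, 166], [164, 174], [175, 184], [173, 182], [168, 176], [161, 168], [132, 130], [131, 129], [131, 130], [130, 129], [130, 128], [131, 129], [131, 128], [131, 129], [130, 129], [130, 128], [130, 128], [130, 129], [130, 129], [130, 127], [129, 128], [129, 127], [124, 123], [95, 92]]
before [[148, 155], [148, 156], [147, 154], [149, 156], [149, 156], [146, 153], [142, 148], [129, 130], [121, 119], [119, 116], [119, 118], [120, 118], [121, 118], [120, 119], [120, 119], [119, 118], [120, 118], [118, 117], [118, 116], [120, 118], [117, 115], [119, 116], [118, 115], [116, 115], [117, 117], [117, 114], [114, 114], [114, 114], [110, 109], [86, 82]]
top 223 angle -83.344025 pred -79.77485718161657 ctr (np.float32(293.2332), np.float32(174.04485)) [292.2222 177.1431]
side 265 angle 6.480575 pred 5.077690035980681 ctr (np.float32(301.07925), np.float32(175.66037)) [301.1395 175.0131]
```

The side edge moved from row 204.8 to 209.8, so the wedge went in about 12 mm and its joint is now about 0.017. The head is clear. Now the second tap.

```bash
python3 -m inch '[[-0.005,-0.0241,-0.0172,0,0,0,10],[-0.005,-0.0241,-0.0172,0,0,0,10],[0,0,0,0,0,0,10],[-0.0055,-0.0267,-0.0191,0,0,0,10],[-0.0017,-0.008,-0.0057,0,0,0,10],[0,0,0,0,0,0,10]]';  python3 -m inch '[[-0.0006,-0.0027,-0.0019,0,0,0,10],[0,0,0,0,0,0,10]]';  python3 -m inch '[[-0.0006,-0.0027,-0.0019,0,0,0,10],[0,0,0,0,0,0,10]]';python3 - <<'E'
from h import *
p,R=state();h=p+48.5*Z+115*X+[.2,-.2,4];r=h-WE;print("head in wedge frame",r@X,r@Y,r@Z)
s=np.mean([snapshot("side").astype(float) for _ in range(2)],0)
print(s[204:228,317:321].mean((1)).round().astype(int)[:,[0,2]].tolist())
E
```

```text
t: 12.22
tool_pos: [535.5, -96.0, 117.4]
tcp_rot: [-2.518, 0.258, -0.081]
ft_force: [2.2, 3.1, -1.1]
width: 21.6
grasp_force: 60.0
t: 12.38
tool_pos: [535.2, -96.4, 117.1]
tcp_rot: [-2.519, 0.256, -0.081]
ft_force: [1.0, 4.7, 0.9]
width: 21.2
grasp_force: 60.1
t: 12.55
tool_pos: [534.8, -97.1, 116.5]
tcp_rot: [-2.518, 0.254, -0.081]
ft_force: [0.7, 7.5, 1.6]
width: 21.4
grasp_force: 60.3
t 12.55 tcp [534.7654 -97.1296 116.4951] w 21.41831930033678 60.259406715631485 f [0.6954 7.509  1.6115]
[[ 0.9799 -0.1631  0.115 ]
 [-0.1995 -0.8018  0.5633]
 [ 0.0003 -0.5749 -0.8182]]
head in wedge frame 0.18549583208027132 9.199177298612497 1.517253259278914
[[108, 107], [107, 106], [107, 108], [107, 106], [106, 105], [105, 106], [119, 128], [157, 173], [156, 172], [157, 173], [155, 168], [140, 143], [135, 133], [135, 132], [134, 133], [135, 133], [135, 134], [136, 134], [134, 132], [134, 133], [134, 133], [134, 132], [129, 127], [98, 95]]
```

```bash
python3 -m inch '[[-0.0006,-0.0027,-0.0019,0,0,0,10],[0,0,0,0,0,0,10]]';  python3 -m inch '[[-0.0006,-0.0027,-0.0019,0,0,0,10],[0,0,0,0,0,0,10]]';python3 - <<'E'
from h import *
p,R=state();h=p+48.5*Z+115*X+[.2,-.2,4];r=h-WE;print("head in wedge frame",r@X,r@Y,r@Z)
s=np.mean([snapshot("side").astype(float) for _ in range(2)],0)
print(s[210:220,317:321].mean((1)).round().astype(int)[:,[0,2]].tolist())
E
```

```text
t: 12.82
tool_pos: [534.4, -97.9, 115.8]
tcp_rot: [-2.518, 0.252, -0.08]
ft_force: [-0.1, 8.3, 3.8]
width: 21.6
grasp_force: 60.5
t: 12.98
tool_pos: [533.9, -98.6, 115.0]
tcp_rot: [-2.517, 0.25, -0.079]
ft_force: [-0.9, 8.9, 6.1]
width: 21.8
grasp_force: 60.9
t 12.9833 tcp [533.8807 -98.552  115.0226] w 21.78050438870455 60.92673959930835 f [-0.9482  8.9162  6.1025]
[[ 0.9805 -0.1606  0.1135]
 [-0.1967 -0.8012  0.5652]
 [ 0.0002 -0.5765 -0.8171]]
head in wedge frame -0.39509733987952045 7.06747633266685 1.2125872364946053
[[98, 104], [132, 146], [156, 173], [157, 174], [155, 170], [144, 150], [134, 132], [135, 133], [135, 134], [135, 133]]
```

```bash
python3 -m inch '[[0.0055,0.0267,0.0191,0,0,0,10],[0.0028,0.0134,0.0096,0,0,0,10],[0,0,0,0,0,0,10],[-0.0055,-0.0267,-0.0191,0,0,0,10],[-0.0033,-0.016,-0.0115,0,0,0,10],[0,0,0,0,0,0,10],[0,0,0,0,0,0,10]]';python3 - <<'E'
from h import *
p,R=state();h=p+48.5*Z+115*X+[.2,-.2,4];r=h-WE;print("head in wedge frame",r@X,r@Y,r@Z)
s=np.mean([snapshot("side").astype(float) for _ in range(2)],0)
print(s[210:220,317:321].mean((1)).round().astype(int)[:,[0,2]].tolist())
E
```

```text
t: 13.67
tool_pos: [532.7, -101.4, 112.7]
tcp_rot: [-2.515, 0.253, -0.078]
ft_force: [-3.4, 8.9, 5.9]
width: 22.2
grasp_force: 60.8
t 13.6667 tcp [ 532.6619 -101.3803  112.661 ] w 22.161589604241716 60.77182273264043 f [-3.4014  8.875   5.8713]
[[ 0.9802 -0.1629  0.1128]
 [-0.1982 -0.8002  0.5661]
 [-0.002  -0.5772 -0.8166]]
head in wedge frame -1.0202447457969301 3.242609390858343 1.00828580648308
[[98, 105], [125, 138], [129, 143], [151, 165], [156, 171], [152, 163], [134, 132], [135, 133], [134, 132], [135, 133]]
```

```bash
python3 -m inch '[[0.0055,0.0267,0.0191,0,0,0,10],[0.0055,0.0267,0.0191,0,0,0,10],[0.0055,0.0267,0.0191,0,0,0,10],[0.0055,0.0267,0.0191,0,0,0,10],[0,0,0,0,0,0,10],[0,0,0,0,0,0,10]]'; python3 - <<'E'
from h import *
p,R=state();h=p+48.5*Z+115*X+[.2,-.2,4];r=h-WE;print("head in wedge frame",r@X,r@Y,r@Z)
s=np.mean([snapshot("side").astype(float) for _ in range(3)],0);cv2.imwrite("pics/side_home.png",s)
print(s[208:232,317:321].mean((1)).round().astype(int)[:,2].tolist())
s0=cv2.imread("pics/g_side.png");print(s0[200:232,317:321].mean((1)).round().astype(int)[:,2].tolist())
for src in("now","g"):
  for n in("top","side"):
    im=snapshot(n) if src=="now" else cv2.imread(f"pics/g_{n}.png")
    hh=h if src=="now" else np.array([656.9,-75.2,217.7])
    H=cv2.cvtColor(im,cv2.COLOR_BGR2HSV);m=((H[...,0]>8)&(H[...,0]<25)&(H[...,1]>90)&(H[...,2]>60)).astype(np.uint8)
    k=np.zeros_like(m);cv2.circle(k,tuple(int(v) for v in proj(n,hh-45*X)),14,1,-1);P=np.argwhere(m*k)[:,::-1].astype(np.float32)
    vx,vy,x,y=cv2.fitLine(P,2,0,.01,.01).ravel();pr=proj(n,hh)-proj(n,hh-80*X)
    print(src,n,len(P),"angle",np.degrees(np.arctan(vy/vx)),"pred",np.degrees(np.arctan(pr[1]/pr[0])),"ctr",(x,y),proj(n,hh-45*X))
E
```

```text
t: 14.27
tool_pos: [547.3, -38.8, 159.0]
tcp_rot: [-2.521, 0.256, -0.083]
ft_force: [-1.1, -0.1, -4.3]
width: 21.5
grasp_force: 59.3
t 14.2667 tcp [547.2667 -38.8429 159.0159] w 21.46504759137691 59.31878915056586 f [-1.0844 -0.1436 -4.3495]
[[ 0.9796 -0.164   0.1165]
 [-0.2012 -0.8034  0.5605]
 [ 0.0017 -0.5725 -0.8199]]
head in wedge frame 0.7112880960825478 82.4177810184182 2.147573192725993
[187, 187, 188, 189, 175, 68, 67, 89, 128, 128, 128, 128, 127, 128, 128, 128, 127, 129, 124, 92, 44, 46, 45, 46]
[187, 188, 187, 184, 178, 142, 127, 127, 127, 127, 126, 127, 128, 126, 127, 128, 126, 127, 126, 125, 124, 124, 124, 123, 122, 120, 117, 88, 44, 44, 46, 44]
now top 245 angle -82.96447 pred -79.72559666089255 ctr (np.float32(290.38367), np.float32(172.2653)) [289.697  174.0455]
now side 248 angle 5.260205 pred 5.023528780494563 ctr (np.float32(302.96774), np.float32(171.93549)) [303.7046 171.8231]
g top 255 angle -81.89094 pred -79.61983862244226 ctr (np.float32(283.6157), np.float32(169.95686)) [283.4591 171.9371]
g side 246 angle 5.096433 pred 4.886950003643996 ctr (np.float32(303.92682), np.float32(162.91057)) [304.3838 163.2648][ WARN:0@4.292] global loadsave.cpp:1063 imwrite_ Unsupported depth image for selected encoder is fallbacked to CV_8U.
```

The edge has moved 10.4 px, which is 25 mm, so the joint is about 0.030 and the handle is still in line. One firmer tap will confirm the wedge moves no further.

```bash
python3 -m inch '[[-0.0046,-0.0223,-0.016,0,0,0,10],[-0.0046,-0.0223,-0.016,0,0,0,10],[-0.0046,-0.0223,-0.016,0,0,0,10],[0,0,0,0,0,0,10],[-0.0069,-0.0334,-0.0239,0,0,0,10],[-0.0014,-0.0067,-0.0048,0,0,0,10],[0,0,0,0,0,0,10]]'; python3 -m inch '[[0.0055,0.0267,0.0191,0,0,0,10],[0.0055,0.0267,0.0191,0,0,0,10],[0.0055,0.0267,0.0191,0,0,0,10],[0.0055,0.0267,0.0191,0,0,0,10],[0,0,0,0,0,0,10]]'; python3 - <<'E'
from h import *
p,R=state();h=p+48.5*Z+115*X+[.2,-.2,4];r=h-WE;print("head in wedge frame",r@X,r@Y,r@Z)
s=np.mean([snapshot("side").astype(float) for _ in range(3)],0)
print(s[208:232,317:321].mean((1)).round().astype(int)[:,2].tolist())
E
```

```text
t: 15.1
tool_pos: [534.7, -101.2, 113.3]
tcp_rot: [-2.515, 0.253, -0.082]
ft_force: [2.9, 7.4, 3.7]
width: 22.0
grasp_force: 60.9
t: 15.52
tool_pos: [547.8, -34.0, 161.6]
tcp_rot: [-2.519, 0.249, -0.083]
ft_force: [0.0, 0.5, -3.0]
width: 21.9
grasp_force: 59.4
t 15.5167 tcp [547.7935 -34.038  161.6287] w 21.868243608193943 59.35659175738692 f [ 0.0195  0.5262 -2.9634]
[[ 0.9805 -0.159   0.1153]
 [-0.1964 -0.8026  0.5632]
 [ 0.003  -0.5749 -0.8182]]
head in wedge frame 0.26124891323624055 87.85865820402847 1.5267052841191173
[187, 187, 188, 188, 175, 74, 69, 88, 128, 127, 128, 128, 127, 128, 128, 128, 128, 128, 123, 91, 45, 45, 45, 43]
```

The edge did not move (88 against 89), so the wedge is home. I'll carry the mallet back to its place on the mat.

```bash
python3 - <<'E'
from h import *
p,R=state();a=np.radians(12.3)
R0=np.array([[np.cos(a),np.sin(a),0],[np.sin(a),-np.cos(a),0],[0,0,-1]]).T
out(np.array([553.4,231.2,100])-p,R0@R.T)
E
```

```text
t 15.6667 tcp [546.6219 -39.5295 158.209 ] w 21.705458182374176 59.323808290064335 f [ 0.7262 -0.2702 -3.1764]
[[ 0.9794 -0.1655  0.1158]
 [-0.202  -0.803   0.5607]
 [ 0.0002 -0.5725 -0.8199]]
shift share [ 0.0113  0.4512 -0.097 ] turn share [-0.3908 -0.0021  0.2577]
```

```bash
python3 -m inch '[[0.0008,0.0301,0,-0.0261,-0.0001,0.0172,10],[0.0008,0.0301,0,-0.0261,-0.0001,0.0172,10],[0.0008,0.0301,0,-0.0261,-0.0001,0.0172,10],[0.0008,0.0301,0,-0.0261,-0.0001,0.0172,10],[0.0008,0.0301,0,-0.0261,-0.0001,0.0172,10],[0.0008,0.0301,0,-0.0261,-0.0001,0.0172,10],[0.0008,0.0301,0,-0.0261,-0.0001,0.0172,10],[0.0008,0.0301,0,-0.0261,-0.0001,0.0172,10],[0.0008,0.0301,-0.014,-0.0261,-0.0001,0.0172,10],[0.0008,0.0301,-0.014,-0.0261,-0.0001,0.0172,10],[0.0008,0.0301,-0.014,-0.0261,-0.0001,0.0172,10],[0.0008,0.0301,-0.014,-0.0261,-0.0001,0.0172,10],[0.0008,0.0301,-0.014,-0.0261,-0.0001,0.0172,10],[0.0008,0.0301,-0.014,-0.0261,-0.0001,0.0172,10],[0,0.0301,-0.013,-0.0261,-0.0001,0.0172,10],[0,0,0,0,0,0,10],[0,0,0,0,0,0,10]]'; python3 - <<'E'
from h import *
p,R=state();a=np.radians(12.3)
R0=np.array([[np.cos(a),np.sin(a),0],[np.sin(a),-np.cos(a),0],[0,0,-1]]).T
out(np.array([553.4,231.2,-29])-p,R0@R.T)
g=p+[0,0,48.5];h=g+115*R[:,0]
B,d=measure(g,h);print("head",B+219*d,"grip",B+104*d)
E
```

```text
t: 17.08
tool_pos: [552.1, 233.2, 98.8]
tcp_rot: [-3.122, -0.341, 0.005]
ft_force: [-0.2, 0.2, -3.5]
width: 21.3
grasp_force: 59.4
t 17.0833 tcp [552.1089 233.1891  98.7947] w 21.34992586458531 59.35422666370869 f [-0.2435  0.2226 -3.4674]
[[ 0.9764  0.2157 -0.0033]
 [ 0.2158 -0.9764  0.0003]
 [-0.0031 -0.001  -1.    ]]
shift share [ 0.0022 -0.0033 -0.213 ] turn share [-0.0002 -0.0021 -0.0018]
top pred grip [159.7213 205.2653] butt [170.1055 247.2241] front [149.537 165.116] 482
side pred grip [274.2346 130.6286] butt [242.7375 135.9137] front [309.1953 127.5521] 441
butt (array([454.4851, 208.523 , 144.7224]), np.float64(6.71623261731638)) front (array([656.8546, 261.5564, 139.6115]), np.float64(8.232804837591614)) len 209.26557427399368 dir [ 0.967   0.2534 -0.0244]
head [666.2683 264.0234 139.3738] grip [555.0579 234.8793 142.1824]
```

```bash
python3 -m inch '[[0.0011,-0.0016,-0.03,0,0,0,10],[0.0011,-0.0016,-0.03,0,0,0,10],[0,0,-0.03,0,0,0,10],[0,0,-0.03,0,0,0,10],[0,0,-0.03,0,0,0,10],[0,0,-0.025,0,0,0,10],[0,0,-0.015,0,0,0,10],[0,0,0,0,0,0,10],[0,0,0,0,0,0,10]]'; python3 -m inch '[[0,0,-0.004,0,0,0,10],[0,0,-0.004,0,0,0,10],[0,0,-0.004,0,0,0,10],[0,0,0,0,0,0,10],[0,0,0,0,0,0,10]]';python3 -m inch '[[0,0,-0.004,0,0,0,10],[0,0,-0.004,0,0,0,10],[0,0,0,0,0,0,10],[0,0,0,0,0,0,10]]'
```

```text
t: 17.93
tool_pos: [555.3, 228.1, -14.0]
tcp_rot: [3.124, 0.333, -0.002]
ft_force: [-0.5, 0.3, -2.8]
width: 21.9
grasp_force: 59.3
t: 18.35
tool_pos: [555.0, 229.3, -21.3]
tcp_rot: [-3.124, -0.336, 0.001]
ft_force: [-0.1, 0.9, -3.4]
width: 21.5
grasp_force: 59.3
t: 18.68
tool_pos: [554.7, 229.2, -26.4]
tcp_rot: [3.123, 0.336, -0.002]
ft_force: [0.7, -0.6, -3.6]
width: 21.1
grasp_force: 59.3
```

```bash
python3 -m inch '[[0,0,-0.003,0,0,0,10],[0,0,-0.002,0,0,0,10],[0,0,0,0,0,0,10],[0,0,0,0,0,0,10]]';python3 -m inch '[[0,0,-0.002,0,0,0,10],[0,0,0,0,0,0,10],[0,0,0,0,0,0,10]]'
```

```text
t: 19.02
tool_pos: [554.9, 229.3, -29.3]
tcp_rot: [-3.124, -0.336, 0.002]
ft_force: [0.5, 0.5, -2.9]
width: 21.7
grasp_force: 59.3
t: 19.27
tool_pos: [555.1, 229.3, -30.3]
tcp_rot: [-3.123, -0.336, 0.001]
ft_force: [0.0, 0.7, -2.4]
width: 21.6
grasp_force: 59.3
```

```bash
python3 -m inch '[[0,0,-0.001,0,0,0,10],[0,0,0,0,0,0,10],[0,0,0,0,0,0,24],[0,0,0,0,0,0,28],[0,0,0,0,0,0,40],[0,0,0,0,0,0,60],[0,0,0,0,0,0,60],[0,0,0,0,0,0,60],[0,0,0,0,0,0,60]]' ;python3 -m inch '[[0,0,0.01,0,0,0,60],[0,0,0.03,0,0,0,60],[0,0,0.06,0,0,0,60],[0,0,0.06,0,0,0,60],[0,0,0.06,0,0,0,60],[0,0,0.06,0,0,0,60],[0,0,0.06,0,0,0,60],[-0.05,0,0.03,0,0,0,60],[-0.05,0,0,0,0,0,60],[0,0,0,0,0,0,60],[0,0,0,0,0,0,60]]'; python3 - <<'E'
from h import *
state()
B,d=measure((554,231,18),(666,256,18));print("head",B+219*d,"grip",B+104*d)
s=snapshot("side").astype(float);print(s[208:232,317:321].mean((1)).round().astype(int)[:,2].tolist())
t=snapshot("top");t0=cv2.imread("pics/top0.png");s0=cv2.imread("pics/side0.png")
for n,a,b in(("top",t,t0),("side",s.astype(np.uint8),s0)):
  # bystanders by template match against first view
  for k,w in {"top":{"jar":(237,108),"cast":(397,157),"cup":(431,241)},"side":{"jar":(369,195),"cast":(352,326),"cup":(236,348)}}[n].items():
    T=b[w[1]-16:w[1]+17,w[0]-16:w[0]+17];W=a[w[1]-26:w[1]+27,w[0]-26:w[0]+27]
    _,v,_,l=cv2.minMaxLoc(cv2.matchTemplate(W,T,cv2.TM_CCOEFF_NORMED));print(n,k,v,np.array(l)-10)
E
```

```text
t: 20.02
tool_pos: [555.0, 229.3, -31.0]
tcp_rot: [-3.124, -0.336, 0.001]
ft_force: [0.1, -0.9, 0.3]
width: 58.6
grasp_force: 0.0
t: 20.93
tool_pos: [493.9, 229.4, 191.8]
tcp_rot: [3.123, 0.339, -0.0]
ft_force: [0.2, 0.2, 0.0]
width: 59.9
grasp_force: 0.0
t 20.9333 tcp [493.8674 229.3811 191.8493] w 59.8900509424391 0.0 f [0.2045 0.1577 0.0166]
[[ 0.9767  0.2144 -0.    ]
 [ 0.2144 -0.9767 -0.0003]
 [-0.0001  0.0003 -1.    ]]
top pred grip [174.732  209.8598] butt [184.015  246.9965] front [166.921 173.785] 354
side pred grip [274.9962 167.3025] butt [236.4114 213.4963] front [298.6215 152.4603] 786
butt (array([ 438.6007,  250.3627, -178.2199]), np.float64(36.747887921464965)) front (array([636.1238, 238.2686,  68.0273]), np.float64(15.554754306302327)) len 315.910323970942 dir [ 0.6253 -0.0383  0.7795]
head [575.5305 241.9787  -7.5128] grip [503.6268 246.3812 -97.1535]
[182, 183, 182, 182, 172, 98, 95, 104, 124, 124, 123, 124, 124, 124, 127, 123, 125, 126, 120, 90, 45, 42, 41, 42]
top jar 0.9987437129020691 [0 0]
top cast 0.9981366395950317 [0 0]
top cup 0.9938229322433472 [0 0]
side jar 0.9982892274856567 [0 0]
side cast 0.9977829456329346 [0 0]
side cup 0.9929366111755371 [0 0]
```

Bystanders are unmoved and the wedge is home. The side-view wood mask caught another mallet, so I'll recheck that the mallet lies flat with a tighter mask.

```bash
python3 - <<'E'
from h import *
r={}
for n,box in(("top",(150,160,205,260)),("side",(235,140,330,184))):
    im=snapshot(n);b=cv2.imread(f"pics/{n}0.png");r[n]=[]
    for I in(b,im):
        H=cv2.cvtColor(I,cv2.COLOR_BGR2HSV);m=((H[...,0]>8)&(H[...,0]<25)&(H[...,1]>90)&(H[...,2]>60)).astype(np.uint8)
        k=np.zeros_like(m);k[box[1]:box[3],box[0]:box[2]]=1
        P=np.argwhere(cv2.morphologyEx(m*k,2,np.ones((2,2),np.uint8)))[:,::-1].astype(np.float32)
        vx,vy,x,y=cv2.fitLine(P,2,0,.01,.01).ravel();a=np.array([vx,vy]);a*=np.sign(a@([0,-1] if n=="top" else [1,0]))
        q=(P-[x,y])@a;r[n].append((np.array([x,y])+a*q.min(),np.array([x,y])+a*q.max()))
for i in(0,1):
    print(i,tri(r["top"][i][0],r["side"][i][0]),tri(r["top"][i][1],r["side"][i][1]))
E
```

```text
0 (array([455.5743, 208.8207,  18.0303]), np.float64(7.697819071142606)) (array([655.3347, 254.8842,  16.4425]), np.float64(7.213578320339455))
1 (array([456.6213, 205.8878,  15.931 ]), np.float64(6.623194464914326)) (array([656.8359, 253.664 ,  16.3162]), np.float64(5.331409876409423))
```

The mallet lies flat on the mat, within 3 mm of where it started, and the robot is clear of everything.

```bash
python3 -c "
from cell import *
print(job_done())"
```

```text
the job is handed in; nothing more can be done
None
```

I handed the job in at about 21 s. By my camera measurements the wedge is fully home after several separate taps, the mallet lies flat on its mat within 3 mm of where it started, and the jar, cast and cup have not moved; the hand-in gave no verdict.

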